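# Load the slide labeller and hold a chamber slide in it

### The job

Get the slide labeller going: put the roll of label tape on its upright spindle, fully down on the flange, and let go of it. Then pick up the chamber slide by its wells, find the frosted end by the small clipped corner, and push that end, label face up, level and straight into the labeller's throat until the orange spring stop is pushed right back, and finish still holding the slide there with the stop pressed in. Keep the slide level all the way (its wells are in use) and leave the marker, forceps and flask where they are.

Things in the scene. Friction and masses are not known exactly. Their poses are not given: they have to be found in the camera images.
- label_roll: cream roll of paper label tape lying flat on the bench, 63 mm outside diameter, 20 mm high, with a 28 mm round hole through its middle, about 50 g; origin at the centre of its underside, z up
- labeller: fixed white bench-top slide labeller, 150 mm deep (x), 250 mm wide (y), deck 41 mm high; its head, 99 mm high, stands on the left half (+y, seen from the robot), the spindle on the right half. Origin at the centre of its underside; x points from its front to its back: a slide goes in along +x. It is turned a little about the vertical, either way
- spindle_seat (a point): on the axis of the labeller's upright steel spindle, at the top of the black 54 mm flange on which the roll must lie, 46 mm above the bench; the spindle is 23 mm thick, rises 34 mm straight above this point, then tapers over 12 mm more to a 12 mm nose. The deck lies 5 mm below this point. Axes as the labeller's
- throat (a point): middle of the mouth of the labeller's grey throat, at floor height, 45 mm above the bench, flush with the labeller's front; x runs into the throat. Inside, the throat is 31 mm wide and 8 mm high (floor to clear cover); its mouth is flared on all sides over the first 8 mm. The orange stop stands 13 mm in from this point and can be pushed 8 mm farther
- stop_pin (a joint): orange spring stop in the throat: 0 = out (rest), grows to 0.008 m as a slide pushes it in; it takes 1.2 N to start and 4.4 N at the end of its travel
- slide: chamber slide on the black mat, wells up: glass 75 x 25 x 2 mm, about 33 g. Origin: centre of the glass's underside; x along it to the frosted end, z up out of the label face. On the glass a rigid clear block of wells, 46 long (x), 23 wide (y), 14 mm high, its middle 10 mm from the origin towards -x: grip it across its width, fingertips at least 3 mm above the underside, clear of the glass edges
- frosted_end (a point): middle of the frosted label field, on its upper face, 27.5 mm from the slide's origin along its x, 10 mm from that end of the glass; the field is the last 20 mm, its corner at +x, -y clipped off by 5 mm. 24.5 mm of glass is bare of wells at this end, only 4.5 mm at the other
- mat: fixed thin black bench mat, 170 x 150 x 2 mm, on which the slide lies; origin at the centre of its underside
- marker: white marker pen with blue cap, 126 mm long, lying on the bench; leave alone
- forceps: steel forceps, 140 mm long, lying on the bench; leave alone
- flask: stoppered conical glass flask, 61 mm wide, 111 mm high, origin at the centre of its underside; leave alone
Things that resemble listed ones, but are neither listed nor needed, are in the scene too. Of the things that look like the label_roll, take the one that is nearest to the robot's base at the start.

How it is judged:
By the outcome, as a careful person would: the job done as asked, in the order asked, and still so for the second after the job is handed in, while the arm keeps its last pose, push and grip.
It also fails if it takes over 58 s, if anything falls off the work surface, if the arm or the gripper's body presses on something with over 40 N, if the wrist force passes 120 N, or if a joint passes its speed limit or range.

### The arm

A 6-joint arm with a two-finger parallel gripper is mounted at the origin on a cart in front of the work surface, level with it; the furniture and walls round the work are solid. World frame = base frame: x ahead of the robot, y to its left, z up, the work surface at z = 0. Lengths are in m, angles in rad, forces in N, time in s.
With the tool pointing down it reaches from about 0.35 to 0.975 m from the base axis. Payload 4.9 kg.
Tool frame: the origin (TCP) lies on the centre line of the jaws, within the pads' length; the fingertips stand 8 mm ahead of it and the grasp point (between the pads) lies 11 mm behind it; z points along the fingers, y is the line along which they close (so a half turn about z gives the same grasp; the last joint's range is limited). The gripper opens to 85 mm and grips with 20 to 120 N. Pads are 22 mm wide; open, the fingers measure 114 mm over their backs; the gripper's body (76 mm by 85 mm) begins 54 mm behind the grasp point. The pads swing forward as they close: fully open they stand 13 mm farther back than shut.
Start: joints at [1.185, 0.053, 1.613, -0, 1.476, -0.119], TCP at [0.165, 0.603, 0.239] pointing down, gripper open.
Joint ranges: [-3.01, 3.01], [-1.01, 2.22], [0.06, 2.58], [-1.02, 4.17], [0.09, 2.62], [-3.14, 3.14]. Speed limits (rad/s): [2.57, 2.57, 3.14, 3.14, 3.14, 3.14].

### API

Orientations are given as a rotation vector (axis times angle).
In Python, from station import ctrl gives the robot as it stands.
- The arm moves only by the tool jog_arm, called after ">>>" by a JSON object that holds its "method" and its "body". Schema: {"type":"object","properties":{"rows":{"type":"string"},"grip_force":{"type":"number"},"only":{"type":"string"},"quiet":{"type":"boolean"},"lines":{"type":"string"}},"required":["rows"],"additionalProperties":false}. rows is a string of 1 to 20 rows, parted by semicolons, with the numbers parted by commas; each row has 7 numbers: the finger opening in m, then dx, dy, dz in m, then a rotation vector rx, ry, rz in rad; each row is the pose to reach, as a shift and turn from the pose commanded when the call began, along the tool's axes at that moment; what a row does not reach only later rows make up. A row lasts 1/12 s, in which the tool goes at most 0.0417 m and 0.125 rad, less where a joint would pass 70% of its speed; a pose out of reach is approached as far as the arm can. The fingers move at their own pace and stop on an object; grip_force is the grip in N (left out, the last holds). Time passes only in rows, so rows that do not move let the fingers close. The tool returns the time, the measured TCP pose, the force, the opening and the grip force at its end. only (a regular expression) keeps the lines of the reply that match it, lines (a string "A,B") keeps lines A to B, and quiet returns only ok. Input that does not fit is refused with a message, and nothing moves.
- ctrl.get_obs(): the state, without advancing time (a new reading comes with each control period).
- ctrl.get_image(name): name is "side" or "top" or "wrist"; returns the picture (384x512x3 uint8, red, green, blue); there is no depth.
- ctrl.camera_params(name): a dict with "fx", "fy", "cx", "cy" (pixels), "T" (4x4, takes a point from camera to world coordinates); the wrist camera has in their place "tool_from_camera" (4x4, takes a point from camera to tool coordinates, whose origin is the TCP and whose axes are the flange's). Camera axes: x right, y down, z forward; pixel columns grow to the right and rows downward; lengths in m; the calibration is good to about 2 mm. A picture is of the moment at which its call begins: read the wrist's pose just before it. camera_params takes no time and is no camera call.
- ctrl.finish_job(): hands the job in; it is judged then, once.
Trained networks look in the newest picture that a camera, given by its name, has taken for a name from the list of things; names that differ only in an ending like _2 or _b are one class to them, and where a whole thing is asked for, a point or a joint stands for the part that bears it (a point fixed in the world has none). Each returns a list of dicts, best first, with "p" (0 to 1); they miss things now and then, are a little off and sometimes report something else, mostly with a low value. They report only what shows in the picture. A call takes as long as a camera call. They do not tell look-alikes from the thing itself.
- ctrl.find_in(camera, thing): "extent" ([left, top, right, bottom] in pixels, round what is visible of it).
- ctrl.cut_out(camera, thing): "mask" (384x512 bool, what is visible of it) and "extent" ([left, top, right, bottom] in pixels, round what is visible of it).
- ctrl.tip_of(camera, thing): "xy" ([column, row] in pixels: a listed point, or the origin of a listed thing).
The state is a dict: "t": time; "q": joint angles; "dq": joint speeds; "effort": joint torques, N m; "tool_pos": TCP position; "tool_rot": TCP orientation; "contact_force": force on the tool from outside, world axes, zero at the start; "wrist_torque": the same for the moment, N m; "opening": finger opening in m; "grip_force": force on a finger pad.
Only numpy, scipy, OpenCV 4.12 (cv2) and the standard library are available. Lean on these libraries where they do the work, as an engineer would, in place of code of your own. Each camera call takes 0.05 s, during which the arm holds its last target. There are 200 camera calls.

## Working session

There is one attempt and no reset: what is moved stays moved. The work goes in short steps, Python scripts to look and compute and a tool call to move; the robot and the scene stay as the last step left them, time stands still between calls to the robot, and variables do not carry over. Pictures are saved under pics/ and viewed, at most 10 in all, crops included, and the job is handed in when it is done.

```bash
mkdir -p pics; cat > h.py <<'E'
import numpy as np, cv2
from station import ctrl
from scipy.spatial.transform import Rotation as R
def cam(n):
    p=ctrl.camera_params(n)
    if 'T' in p: T=np.array(p['T'])
    else:
        o=ctrl.get_obs(); W=np.eye(4); W[:3,:3]=R.from_rotvec(o['tool_rot']).as_matrix(); W[:3,3]=o['tool_pos']; T=W@np.array(p['tool_from_camera'])
    return p,T
def px2w(n,uv,z,c=None):
    p,T=c or cam(n)
    d=T[:3,:3]@np.array([(uv[0]-p['cx'])/p['fx'],(uv[1]-p['cy'])/p['fy'],1]); o=T[:3,3]
    return o+d*(z-o[2])/d[2]
def w2px(n,X,c=None):
    p,T=c or cam(n)
    q=np.linalg.inv(T)@np.append(X,1); return np.array([p['fx']*q[0]/q[2]+p['cx'],p['fy']*q[1]/q[2]+p['cy']])
def shot(n,f,crop=None,s=1):
    im=ctrl.get_image(n)[:,:,::-1]; 
    if crop: im=im[crop[1]:crop[3],crop[0]:crop[2]]
    cv2.imwrite('pics/'+f,cv2.resize(im,None,fx=s,fy=s,interpolation=cv2.INTER_CUBIC))
E
python3 - <<'E'
from h import *
np.set_printoptions(precision=4,suppress=True)
o=ctrl.get_obs(); print(o['tool_pos'],o['tool_rot'],o['opening'],o['t'])
shot('top','top.png',s=1.5); shot('side','side.png',s=1.5)
for n in ('top','side'):
    p,T=cam(n); print(n,p['fx'],T)
H=dict(label_roll=0.0,spindle_seat=.046,throat=.045,slide=.002,frosted_end=.004,labeller=0,flask=0,mat=0)
for k,z in H.items():
    for n in ('top','side'):
        for r in ctrl.tip_of(n,k)[:4]: print(k,n,round(r['p'],2),np.round(r['xy'],1),px2w(n,r['xy'],z))
p=ctrl.camera_params('wrist'); print(p)
E
```

```text
[0.1645 0.6023 0.2381] [-0.4177 -3.1132  0.0031] 0.08538779867099519 0.0
top 421.4325275202255 [[-0.3267 -0.8712  0.3663  0.0498]
 [-0.9451  0.2979 -0.1345  0.1173]
 [ 0.008  -0.3901 -0.9207  1.334 ]
 [ 0.      0.      0.      1.    ]]
side 452.51805995544123 [[ 0.8025 -0.4011  0.4418  0.0291]
 [-0.5963 -0.5112  0.619  -0.819 ]
 [-0.0225 -0.7601 -0.6494  0.8669]
 [ 0.      0.      0.      1.    ]]
label_roll top 0.64 [352.  204.9] [ 0.4572 -0.3649 -0.    ]
label_roll top 0.56 [374.5 184.8] [ 0.5013 -0.4702 -0.    ]
label_roll side 0.96 [289.4 305.7] [ 0.4526 -0.3729  0.    ]
label_roll side 0.81 [336.6 322.3] [ 0.5064 -0.4685  0.    ]
spindle_seat top 0.84 [269.3 181.3] [ 0.6127 -0.1184  0.046 ]
spindle_seat side 0.67 [273.3 201. ] [ 0.6152 -0.1135  0.046 ]
throat top 0.71 [246.3 221.3] [0.502  0.0001 0.045 ]
throat side 0.71 [220.  200.8] [ 0.5019 -0.0224  0.045 ]
slide top 0.75 [160.3 271.2] [0.4454 0.309  0.002 ]
slide top 0.19 [253.9 222.4] [ 0.5051 -0.0267  0.002 ]
slide side 0.63 [152.1 162. ] [0.4591 0.3088 0.002 ]
frosted_end top 0.53 [152.1 276.9] [0.4354 0.3376 0.004 ]
frosted_end side 0.62 [140.7 162.5] [0.4281 0.3266 0.004 ]
labeller top 0.88 [252.8 198.6] [ 0.5892 -0.0512  0.    ]
labeller side 0.78 [251.2 207.1] [ 0.5826 -0.0556 -0.    ]
flask side 0.69 [241.4 157. ] [ 0.7011  0.1551 -0.    ]
mat top 0.81 [158.6 264.1] [0.4703 0.3089 0.    ]
mat side 0.62 [158.3 160.6] [ 0.4794  0.3057 -0.    ]
{'fx': 341.71435457761197, 'fy': 341.71435457761197, 'cx': 252.54302946281788, 'cy': 196.6689124111392, 'tool_from_camera': array([[ 0.0001, -0.9639, -0.2663,  0.0676],
       [ 1.    ,  0.0001,  0.0001,  0.0009],
       [-0.0001, -0.2663,  0.9639, -0.1347],
       [ 0.    ,  0.    ,  0.    ,  1.    ]])}
```

View pics/top.png

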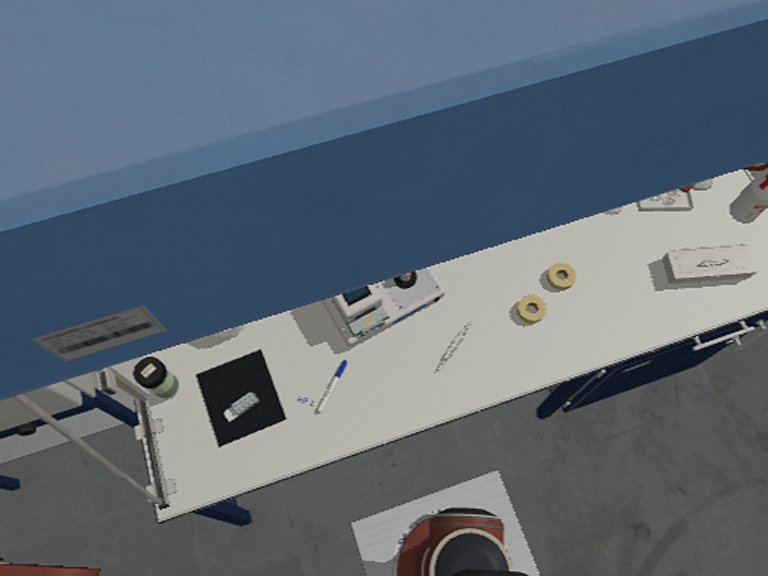

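View pics/side.png

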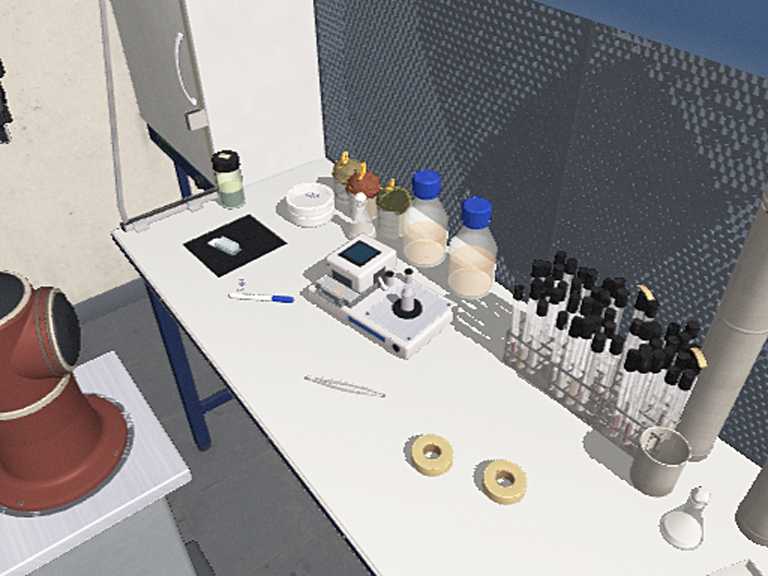

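Two label rolls: A at top px (352,205), about 0.59 m from the base, and B at top px (375,185), about 0.69 m. A is nearer, so it is the one to take; I'll confirm it with a wrist crop. The slide is on the mat at top px (160,271) and looks frosted at its lower-left end. The labeller is at top px (253,199), with its spindle on the right. First I'll move over the slide for a look.

>>> {"method": "jog_arm", "body": {"rows": "0.085,-0.35,-0.21,0,0,0,0;0.085,-0.35,-0.21,0,0,0,0;0.085,-0.35,-0.21,0,0,0,0;0.085,-0.35,-0.21,0,0,0,0;0.085,-0.35,-0.21,0,0,0,0;0.085,-0.35,-0.21,0,0,0,0;0.085,-0.35,-0.21,0,0,0,0;0.085,-0.35,-0.21,0.1,0,0,0;0.085,-0.35,-0.21,0.1,0,0,0;0.085,-0.35,-0.21,0.1,0,0,0;0.085,-0.35,-0.21,0.1,0,0,0;0.085,-0.35,-0.21,0.1,0,0,0;0.085,-0.35,-0.21,0.1,0,0,0"}}

```text
t: 1.98
tool_pos: [0.4467, 0.3069, 0.1379]
tool_rot: [-0.421, -3.11, 0.002]
contact_force: [-0.4, 0.4, -0.4]
opening: 0.0848
grip_force: 0.0
```

```bash
cat >> h.py <<'E'
np.set_printoptions(precision=4,suppress=True)
def yaw():
    M=R.from_rotvec(ctrl.get_obs()['tool_rot']).as_matrix(); return np.arctan2(M[1,0],M[0,0]),M
def go(pos,a):
    "shift and turn in tool axes to a tool-down pose at pos with tool x at yaw a"
    o=ctrl.get_obs(); M=yaw()[1]; c,s=np.cos(a),np.sin(a)
    N=np.array([[c,s,0],[s,-c,0],[0,0,-1]])
    print('go',M.T@(np.array(pos)-o['tool_pos']),(R.from_matrix(M.T@N)).as_rotvec(),'q6',o['q'][5],'q1',o['q'][0])
E
python3 - <<'E'
from h import *
shot('wrist','w1.png',s=1.5)
print(yaw()[0],ctrl.get_obs()['q'])
for k,z in (('slide',.002),('frosted_end',.004)):
    for r in ctrl.tip_of('wrist',k)[:3]: print(k,r['p'],r['xy'],px2w('wrist',r['xy'],z))
m=ctrl.cut_out('wrist','slide')
for r in m[:2]:
    print(r['p'],r['extent'])
    c,_=cv2.findContours(r['mask'].astype(np.uint8),0,2); c=max(c,key=cv2.contourArea)
    b=cv2.boxPoints(cv2.minAreaRect(c)); print([px2w('wrist',q,.006) for q in b])
E
```

```text
2.873955165647804 [ 0.4661 -0.0597  1.8964  0.0005  1.305  -0.8372]
frosted_end 0.58 [26.3, 222.1] [0.4264 0.119  0.004 ]
0.88 [208.6, 155.9, 297.8, 225.1]
[array([0.4483, 0.2709, 0.006 ]), array([0.4252, 0.3427, 0.006 ]), array([0.4517, 0.3515, 0.006 ]), array([0.4764, 0.2783, 0.006 ])]
0.69 [4.7, 159.4, 54.4, 287.8]
[array([0.4694, 0.063 , 0.006 ]), array([0.3791, 0.1528, 0.006 ]), array([0.3873, 0.163 , 0.006 ]), array([0.479 , 0.0738, 0.006 ])]
```

View pics/w1.png

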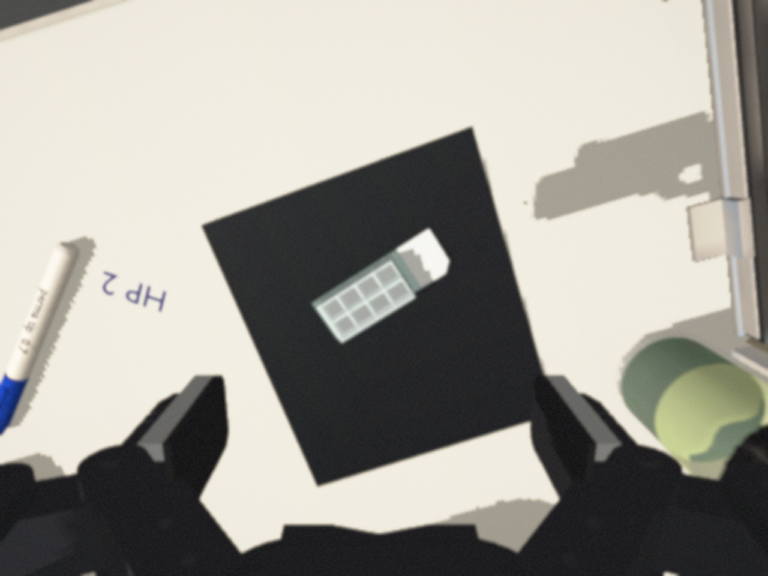

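The wrist picture shows the slide at px (245,190). The wells are to the lower left. The white frosted end is at px (285,168), with its clipped corner at px (298,178), the lower side. That fits +x/-y with the label face up, and +x points roughly along yaw 108°. Next I'll look at the labeller.

>>> {"method": "jog_arm", "body": {"rows": "0.085,-0.1,-0.16,-0.06,0,0,0;0.085,-0.2,-0.33,-0.06,0,0,0;0.085,-0.2,-0.33,-0.06,0,0,0;0.085,-0.2,-0.33,-0.06,0,0,0;0.085,-0.2,-0.33,-0.06,0,0,0;0.085,-0.2,-0.33,-0.06,0,0,0;0.085,-0.2,-0.33,-0.06,0,0,0;0.085,-0.2,-0.33,-0.06,0,0,0;0.085,-0.2,-0.33,-0.06,0,0,0;0.085,-0.2,-0.33,-0.06,0,0,0;0.085,-0.2,-0.33,-0.06,0,0,0;0.085,-0.2,-0.33,-0.06,0,0,0"}}

```text
t: 3.18
tool_pos: [0.5535, -0.0628, 0.2006]
tool_rot: [0.418, 3.112, 0.001]
contact_force: [0.0, 0.4, -0.3]
opening: 0.0848
grip_force: 0.0
```

```bash
python3 - <<'E'
from h import *
shot('wrist','w2.png',s=1.5)
print(yaw()[0],ctrl.get_obs()['q'])
for k,z in (('spindle_seat',.046),('throat',.045),('labeller',0)):
    for r in ctrl.tip_of('wrist',k)[:3]: print(k,r['p'],r['xy'],px2w('wrist',r['xy'],z))
go([.455,-.369,.16],2.874)
E
```

```text
2.8757741363025917 [-0.2455 -0.0835  1.814   0.0006  1.4104 -1.5505]
spindle_seat 0.71 [208.6, 250.2] [ 0.6032 -0.1158  0.046 ]
throat 0.59 [296.7, 111.3] [ 0.504  -0.0096  0.045 ]
labeller 0.59 [269.8, 205.4] [ 0.5901 -0.0522  0.    ]
go [ 0.0138 -0.3225  0.0392] [ 0.0002 -0.0003  0.0033] q6 -1.5508971607781235 q1 -0.24439753018778873
```

View pics/w2.png

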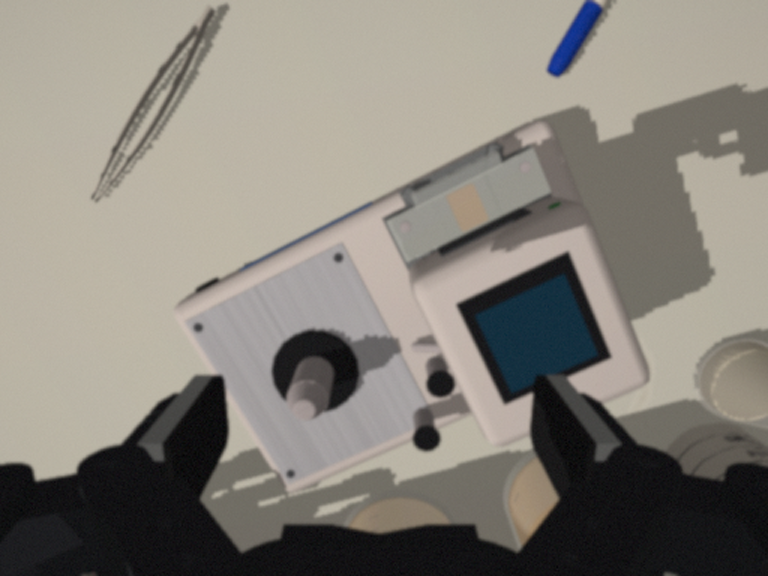

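The labeller is in view. Its flange centre is at px (210,248), with two guide posts just left of it at about px (288,245) and (282,282). The throat with its clear cover is at px (315,135). I'll close the fingers along the labeller's x so they stay clear of the posts. Next I'll go over roll A, turning on the way.

>>> {"method": "jog_arm", "body": {"rows": "0.085,0.014,-0.322,0.06,0,0,1.07;0.085,0.014,-0.322,0.06,0,0,1.07;0.085,0.014,-0.322,0.06,0,0,1.07;0.085,0.014,-0.322,0.06,0,0,1.07;0.085,0.014,-0.322,0.06,0,0,1.07;0.085,0.014,-0.322,0.06,0,0,1.07;0.085,0.014,-0.322,0.06,0,0,1.07;0.085,0.014,-0.322,0.06,0,0,1.07;0.085,0.014,-0.322,0.06,0,0,1.07;0.085,0.014,-0.322,0.06,0,0,1.07;0.085,0.014,-0.322,0.06,0,0,1.07"}}

```text
t: 4.3
tool_pos: [0.4549, -0.3689, 0.1391]
tool_rot: [-1.943, -2.468, -0.001]
contact_force: [-0.4, -0.0, 0.2]
opening: 0.0849
grip_force: 0.0
```

```bash
python3 - <<'E'
from h import *
c=cam('wrist'); im=ctrl.get_image('wrist')
for r in ctrl.tip_of('wrist','label_roll')[:3]: print(r['p'],r['xy'],px2w('wrist',r['xy'],0,c))
for r in ctrl.cut_out('wrist','label_roll')[:3]:
    m=r['mask'].astype(np.uint8); k,_=cv2.findContours(m,0,2); k=max(k,key=cv2.contourArea); e=cv2.fitEllipse(k)
    print(r['p'],r['extent'],e,px2w('wrist',e[0],.01,c))
o=ctrl.get_obs(); print(o['tool_pos'],yaw()[0],o['q'])
v=cv2.resize(im[:,:,::-1],None,fx=1.5,fy=1.5); cv2.imwrite('pics/w3.png',v)
# labeller from w2
p=c[0]; W=np.eye(4); a=2.8758
W[:3,:3]=np.array([[np.cos(a),np.sin(a),0],[np.sin(a),-np.cos(a),0],[0,0,-1]]); W[:3,3]=[.5535,-.0628,.2006]
cc=(p,W@np.array(p['tool_from_camera']))
for n,u,z in (('FL',(181,310),.04),('Fmid',(395,196),.04),('Fr',(530,123),.04),('flange',(315,369),.046),('nose',(304,409),.092),('BR',(288,490),.04)):
    print(n,px2w('wrist',np.array(u)/1.5,z,cc))
E
```

```text
0.78 [279.1, 301.8] [ 0.5035 -0.4666  0.    ]
0.64 [247.5, 183.6] [ 0.4501 -0.3661  0.    ]
0.76 [241.9, 267.4, 318.0, 345.3] ((278.59521484375, 307.2274169921875), (74.09759521484375, 74.8588638305664), 154.1208038330078) [ 0.5021 -0.4659  0.01  ]
0.71 [206.9, 148.6, 289.1, 227.3] ((246.50096130371094, 187.51239013671875), (79.24575805664062, 81.11907958984375), 31.923625946044922) [ 0.4497 -0.367   0.01  ]
[ 0.4553 -0.3686  0.1396] 1.8082199802648433 [-0.8076  0.0418  1.7954  0.0002  1.3039 -1.0451]
FL [ 0.5442 -0.1837  0.04  ]
Fmid [ 0.5126 -0.042   0.04  ]
Fr [0.4939 0.0393 0.04  ]
flange [ 0.5998 -0.1156  0.046 ]
nose [ 0.6021 -0.1165  0.092 ]
BR [ 0.681  -0.1602  0.04  ]
```

View pics/w3.png

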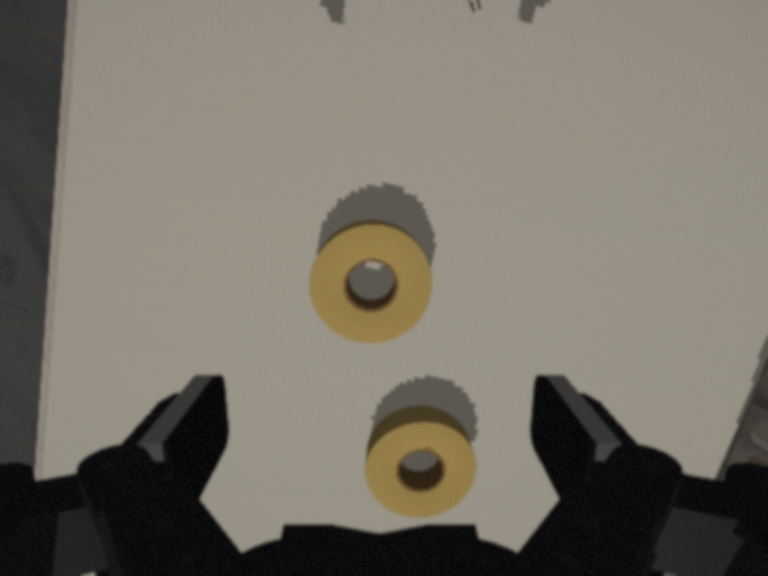

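The crop confirms roll A, the nearer one, at px (247,187), with roll B at px (279,305). A lies at about (0.450, -0.367). The labeller's yaw is about 0.22 rad. I'll descend and grip.

>>> {"method": "jog_arm", "body": {"rows": "0.085,0.003,-0.005,0.04,0,0,0.015;0.085,0.003,-0.005,0.08,0,0,0.015;0.085,0.003,-0.005,0.11,0,0,0.015;0.085,0.003,-0.005,0.128,0,0,0.015;0.085,0.003,-0.005,0.128,0,0,0.015;0.05,0.003,-0.005,0.128,0,0,0.015;0.05,0.003,-0.005,0.128,0,0,0.015;0.05,0.003,-0.005,0.128,0,0,0.015;0.05,0.003,-0.005,0.128,0,0,0.015;0.05,0.003,-0.005,0.128,0,0,0.015;0.05,0.003,-0.005,0.128,0,0,0.015", "grip_force": 30}}

```text
t: 5.37
tool_pos: [0.4505, -0.3695, 0.0139]
tool_rot: [1.962, 2.448, -0.0]
contact_force: [-0.1, 0.9, 6.5]
opening: 0.0603
grip_force: 33.1
```

>>> {"method": "jog_arm", "body": {"rows": "0.05,0,0,-0.01,0,0,0;0.05,0,0,-0.04,0,0,0;0.05,0,0,-0.08,0,0,0;0.05,0,0,-0.11,0,0,0;0.05,0,0,-0.11,0,0,0"}}

```text
t: 5.78
tool_pos: [0.4522, -0.3717, 0.1304]
tool_rot: [1.957, 2.44, -0.003]
contact_force: [0.4, -0.4, 0.4]
opening: 0.0601
grip_force: 32.8
```

```bash
python3 - <<'E'
from h import *
shot('wrist','w4.png',s=1.5)
c=cam('wrist')
for r in ctrl.cut_out('wrist','label_roll')[:2]:
    m=r['mask'].astype(np.uint8); k,_=cv2.findContours(m,0,2); k=max(k,key=cv2.contourArea); print(r['p'],r['extent'],cv2.fitEllipse(k))
M=yaw()[1];P=ctrl.get_obs()['tool_pos']
for h in (-.01,0,.01): print(h,w2px('wrist',P+M@[0,0,h],c),w2px('wrist',P+M@[.0315,0,h],c))
E
```

```text
0.62 [178.4, 184.0, 324.4, 332.6] ((251.97703552246094, 258.744384765625), (145.1468505859375, 148.02825927734375), 28.656517028808594)
0.56 [255.3, 295.9, 322.1, 346.1] ((296.4919738769531, 325.2692565917969), (32.59859085083008, 77.78020477294922), 57.89238739013672)
-0.01 [249.2748 270.0495] [249.0758 196.5634]
0 [249.4514 259.2018] [249.2765 190.0413]
0.01 [249.6069 249.6571] [249.4518 184.3469]
```

View pics/w4.png

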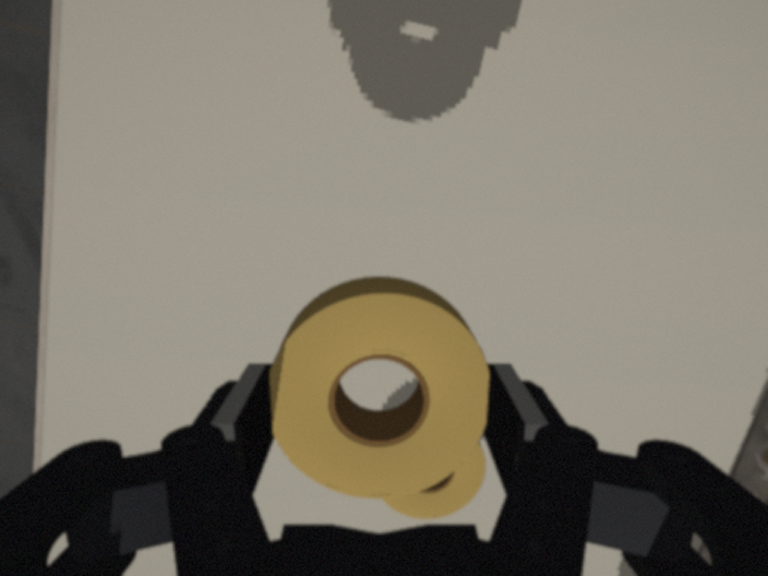

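```bash
python3 - <<'E'
from h import *
for i in range(3):
    o=ctrl.get_obs(); print(o['t'],o['tool_pos'],o['tool_rot'],o['q'],o['dq'],o['contact_force']); ctrl.find_in('wrist','marker')
go([.601,-.116,.145],1.79)
E
```

```text
5.8833 [ 0.4498 -0.3692  0.1239] [ 1.9627  2.4474 -0.0011] [-0.8151  0.0469  1.8182 -0.0001  1.2721 -1.034 ] [-0.0005  0.0407  0.0536 -0.0001  0.001  -0.0001] [-0.0362 -0.2045 -0.4242]
5.9333 [ 0.4488 -0.3681  0.1217] [ 1.9653  2.4505 -0.0003] [-0.8151  0.0487  1.8205 -0.0001  1.2721 -1.034 ] [ 0.      0.0311  0.035   0.0008 -0.0008  0.    ] [ 0.6547  0.4153 -1.2719]
5.9833 [ 0.4482 -0.3675  0.1202] [-1.9641 -2.4491 -0.0004] [-0.8151  0.05    1.8218 -0.0001  1.2721 -1.034 ] [-0.0004  0.0193  0.0189  0.0005 -0.0006 -0.0012] [ 0.7455 -0.1574 -0.0851]
go [ 0.212   0.2039 -0.0253] [-0.0018 -0.0029 -0.0003] q6 -1.03399174044457 q1 -0.8150645948022576
```

>>> {"method": "jog_arm", "body": {"rows": "0.05,0.05,0.05,-0.01,0,0,0;0.05,0.209,0.204,-0.01,0,0,0;0.05,0.209,0.204,-0.01,0,0,0;0.05,0.209,0.204,-0.01,0,0,0;0.05,0.209,0.204,-0.01,0,0,0;0.05,0.209,0.204,-0.01,0,0,0;0.05,0.209,0.204,-0.01,0,0,0;0.05,0.209,0.204,-0.01,0,0,0;0.05,0.209,0.204,-0.01,0,0,0;0.05,0.209,0.204,-0.01,0,0,0;0.05,0.209,0.204,-0.01,0,0,0;0.05,0.209,0.204,-0.01,0,0,0"}}

```text
t: 7.03
tool_pos: [0.6018, -0.121, 0.1305]
tool_rot: [-1.967, -2.448, 0.001]
contact_force: [0.2, -0.3, -0.1]
opening: 0.0604
grip_force: 32.9
```

```bash
python3 - <<'E'
from h import *
for i in range(2): ctrl.find_in('wrist','marker')
c=cam('wrist'); o=ctrl.get_obs(); im=ctrl.get_image('wrist'); cv2.imwrite('pics/w5.png',cv2.resize(im[150:,120:380,::-1],None,fx=2.5,fy=2.5,interpolation=cv2.INTER_CUBIC))
print(o['tool_pos'],yaw()[0],o['opening'])
for r in ctrl.tip_of('wrist','spindle_seat')[:2]: print('seat',r['p'],r['xy'],px2w('wrist',r['xy'],.046,c))
for z in (.092,.080,.046): print(z,w2px('wrist',[.601,-.116,z],c))
M=yaw()[1]
for h in (-.008,.012): print(h,w2px('wrist',o['tool_pos']+M@[.003,0,h],c))
for n in('side','top'):
    for r in ctrl.tip_of(n,'spindle_seat')[:1]: print(n,r['p'],r['xy'],px2w(n,r['xy'],.046))
    for r in ctrl.cut_out(n,'label_roll')[:3]: print(n,r['p'],r['extent'])
E
```

```text
[ 0.6021 -0.121   0.1311] 1.7880431085733295 0.06022168342279558
0.092 [251.999  223.8026]
0.08 [252.0673 216.6143]
0.046 [252.2234 200.1962]
-0.008 [251.6192 268.3632]
0.012 [251.8054 248.1798]
side 0.67 [273.3, 201.0] [ 0.6152 -0.1135  0.046 ]
side 0.9 [278.2, 292.1, 302.5, 318.9]
side 0.81 [321.8, 307.2, 350.5, 334.5]
top 0.84 [269.3, 181.3] [ 0.6127 -0.1184  0.046 ]
top 0.75 [366.6, 176.5, 386.1, 190.3]
top 0.7 [344.5, 195.6, 365.5, 216.0]
```

View pics/w5.png

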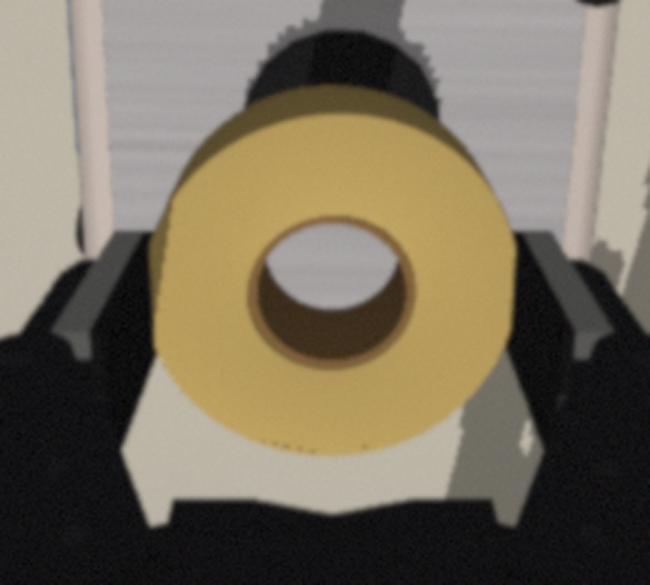

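The wrist crop shows the roll's hole at full-frame px (253,266) and the flange behind it, centred on column 257. The spindle is about 2 mm further along tool y than assumed. I'll correct that and lower onto the nose, watching the force.

>>> {"method": "jog_arm", "body": {"rows": "0.05,0.001,0.002,0.01,0,0,0;0.05,0.001,0.002,0.025,0,0,0;0.05,0.001,0.002,0.035,0,0,0;0.05,0.001,0.002,0.035,0,0,0;0.05,0.001,0.002,0.035,0,0,0;0.05,0.001,0.002,0.035,0,0,0"}}

```text
t: 7.93
tool_pos: [0.6045, -0.1184, 0.0964]
tool_rot: [-1.965, -2.451, 0.0]
contact_force: [-0.7, -0.0, 0.4]
opening: 0.0606
grip_force: 33.1
```

```bash
python3 - <<'E'
from h import *
ctrl.find_in('wrist','marker')
o=ctrl.get_obs();print(o['tool_pos'],o['contact_force'])
im=ctrl.get_image('wrist'); cv2.imwrite('pics/w6.png',cv2.resize(im[150:,120:380,::-1],None,fx=2.5,fy=2.5,interpolation=cv2.INTER_CUBIC))
E
```

```text
[ 0.6048 -0.1185  0.0969] [ 0.0274 -0.1578 -0.4755]
```

View pics/w6.png

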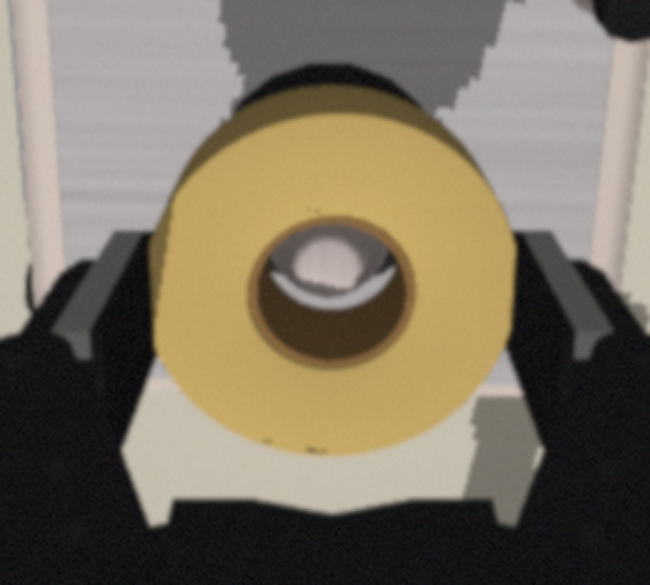

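The nose is inside the hole: the nose centre is at crop px (328,262) and the hole at (333,290), a lateral error of about 1 mm. I'll lower further and feel for the flange.

>>> {"method": "jog_arm", "body": {"rows": "0.05,0,-0.001,0.008,0,0,0;0.05,0,-0.001,0.016,0,0,0;0.05,0,-0.001,0.024,0,0,0;0.05,0,-0.001,0.029,0,0,0;0.05,0,-0.001,0.029,0,0,0;0.05,0,-0.001,0.029,0,0,0"}}

```text
t: 8.53
tool_pos: [0.603, -0.1185, 0.0665]
tool_rot: [-1.964, -2.45, 0.001]
contact_force: [0.8, -0.0, -0.1]
opening: 0.0604
grip_force: 33.1
```

>>> {"method": "jog_arm", "body": {"rows": "0.05,0,0,0.002,0,0,0;0.05,0,0,0.004,0,0,0;0.05,0,0,0.006,0,0,0;0.05,0,0,0.006,0,0,0;0.05,0,0,0.006,0,0,0"}}

```text
t: 8.95
tool_pos: [0.6033, -0.1186, 0.0612]
tool_rot: [-1.965, -2.451, 0.0]
contact_force: [-0.7, -0.0, 0.4]
opening: 0.0601
grip_force: 33.1
```

>>> {"method": "jog_arm", "body": {"rows": "0.05,0,0,0.001,0,0,0;0.05,0,0,0.002,0,0,0;0.05,0,0,0.003,0,0,0;0.05,0,0,0.003,0,0,0;0.05,0,0,0.003,0,0,0"}}

```text
t: 9.37
tool_pos: [0.604, -0.1188, 0.0599]
tool_rot: [1.965, 2.451, 0.0]
contact_force: [-2.8, -0.2, 6.1]
opening: 0.0603
grip_force: 33.8
```

>>> {"method": "jog_arm", "body": {"rows": "0.05,0,0,0.001,0,0,0;0.05,0,0,0.002,0,0,0;0.05,0,0,0.002,0,0,0;0.05,0,0,0.002,0,0,0"}}

```text
t: 9.7
tool_pos: [0.6044, -0.1189, 0.0599]
tool_rot: [1.964, 2.45, 0.0]
contact_force: [-7.3, 1.8, 14.9]
opening: 0.0604
grip_force: 34.7
```

It is seated: contact came at TCP z 0.0599, which is the grasp height plus 46 mm. I'll release, rise and look.

>>> {"method": "jog_arm", "body": {"rows": "0.085,0,0,-0.003,0,0,0;0.085,0,0,-0.003,0,0,0;0.085,0,0,-0.003,0,0,0;0.085,0,0,-0.003,0,0,0;0.085,0,0,-0.003,0,0,0;0.085,0,0,-0.02,0,0,0;0.085,0,0,-0.05,0,0,0;0.085,0,0,-0.09,0,0,0;0.085,0,0,-0.13,0,0,0;0.085,0,0,-0.13,0,0,0;0.085,0,0,-0.13,0,0,0"}}

```text
t: 10.62
tool_pos: [0.6055, -0.1193, 0.1903]
tool_rot: [1.961, 2.446, 0.004]
contact_force: [-0.9, -0.5, -1.0]
opening: 0.085
grip_force: 0.0
```

```bash
python3 - <<'E'
from h import *
o=ctrl.get_obs();print(o['tool_pos'],o['opening'],yaw()[0])
im=ctrl.get_image('wrist'); s=ctrl.get_image('side')
a=cv2.resize(im[:,:,::-1],None,fx=1.2,fy=1.2); b=cv2.resize(s[150:280,200:320,::-1],(180,195)); 
a[:195,:180]=b; cv2.imwrite('pics/w7.png',a)
for r in ctrl.cut_out('wrist','label_roll')[:2]:
    m=r['mask'].astype(np.uint8); k,_=cv2.findContours(m,0,2); k=max(k,key=cv2.contourArea); e=cv2.fitEllipse(k); print(r['p'],e,px2w('wrist',e[0],.066))
for k,z in (('throat',.045),('spindle_seat',.046)):
  for r in ctrl.tip_of('wrist',k)[:1]: print(k,r['p'],r['xy'],px2w('wrist',r['xy'],z))
for r in ctrl.cut_out('side','label_roll')[:3]: print('side',r['p'],r['extent'])
print(w2px('side',[.6035,-.1165,.066]),w2px('side',[.6035,-.1165,.046]))
go([.455,.309,.17],1.88)
E
```

```text
[ 0.6055 -0.1193  0.1903] 0.08501282557225347 1.7898316729368016
0.79 ((249.7073974609375, 185.59130859375), (79.09703826904297, 80.75188446044922), 9.859996795654297) [ 0.5985 -0.1116  0.066 ]
throat 0.8 [151.7, 18.4] [ 0.5026 -0.01    0.045 ]
spindle_seat 0.77 [248.6, 185.1] [ 0.5981 -0.116   0.046 ]
side 0.68 [264.4, 194.6, 282.8, 212.1]
side 0.67 [319.0, 306.1, 350.1, 333.9]
[270.7108 197.8031] [270.6381 203.3576]
go [ 0.4491 -0.051   0.0149] [-0.0033 -0.0021 -0.0902] q6 -0.5341113740062002 q1 -0.3151253341373682
```

View pics/w7.png

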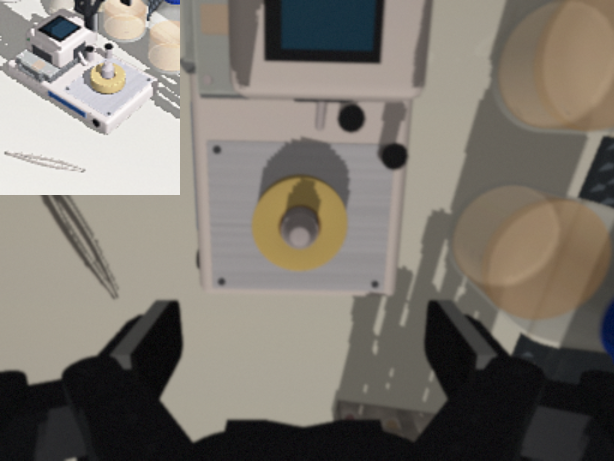

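The roll lies flat on the flange with the spindle through it: wrist view px (250,186), and the inset shows it seated. It is released. Now to the slide.

>>> {"method": "jog_arm", "body": {"rows": "0.085,0.449,-0.051,0.015,0,0,-0.09;0.085,0.449,-0.051,0.015,0,0,-0.09;0.085,0.449,-0.051,0.015,0,0,-0.09;0.085,0.449,-0.051,0.015,0,0,-0.09;0.085,0.449,-0.051,0.015,0,0,-0.09;0.085,0.449,-0.051,0.015,0,0,-0.09;0.085,0.449,-0.051,0.015,0,0,-0.09;0.085,0.449,-0.051,0.06,0,0,-0.09;0.085,0.449,-0.051,0.06,0,0,-0.09;0.085,0.449,-0.051,0.06,0,0,-0.09;0.085,0.449,-0.051,0.06,0,0,-0.09;0.085,0.449,-0.051,0.06,0,0,-0.09;0.085,0.449,-0.051,0.06,0,0,-0.09;0.085,0.449,-0.051,0.06,0,0,-0.09;0.085,0.449,-0.051,0.06,0,0,-0.09;0.085,0.449,-0.051,0.06,0,0,-0.09"}}

```text
t: 12.25
tool_pos: [0.457, 0.3075, 0.1267]
tool_rot: [1.855, 2.535, 0.001]
contact_force: [0.0, 0.2, -0.4]
opening: 0.0849
grip_force: 0.0
```

```bash
cat > s.py <<'E'
from h import *
for i in range(2): ctrl.find_in('wrist','marker')
c=cam('wrist'); o=ctrl.get_obs(); im=ctrl.get_image('wrist'); print(o['tool_pos'],yaw()[0])
cv2.imwrite('pics/w8.png',cv2.resize(im[:,:,::-1],None,fx=1.5,fy=1.5))
hsv=cv2.cvtColor(im,cv2.COLOR_RGB2HSV)
for r in ctrl.cut_out('wrist','slide')[:1]:
    e=np.array(r['extent']).astype(int); print('slide',r['p'],e)
    roi=np.zeros(im.shape[:2],np.uint8); roi[e[1]-6:e[3]+6,e[0]-6:e[2]+6]=1
    m=((im.min(2)>70)&(roi>0)).astype(np.uint8)
    for nm,mm in (('net',r['mask'].astype(np.uint8)),('thr',m),('white',((im.min(2)>185)&(roi>0)).astype(np.uint8))):
        k,_=cv2.findContours(mm,0,2); k=max(k,key=cv2.contourArea); b=cv2.minAreaRect(k); print(nm,b)
        for q in cv2.boxPoints(b): print('  ',np.round(q,1),px2w('wrist',q,.004,c)[:2])
for k,z in (('slide',.002),('frosted_end',.004)):
  for r in ctrl.tip_of('wrist',k)[:1]: print(k,r['p'],r['xy'],px2w('wrist',r['xy'],z))
E
python3 s.py
```

```text
[0.457  0.3076 0.1269] 1.8780001791579648
slide 0.72 [224 142 258 234]
net ((241.53173828125, 187.27621459960938), (95.127685546875, 33.583927154541016), 88.97696685791016)
   [223.9 140. ] [0.4246 0.3404]
   [257.5 139.4] [0.4484 0.3484]
   [259.2 234.5] [0.4729 0.2764]
   [225.6 235.1] [0.4473 0.2677]
thr ((240.5, 187.5), (97.0, 35.0), 90.0)
   [223. 139.] [0.4237 0.341 ]
   [258. 139.] [0.4486 0.3489]
   [258. 236.] [0.4724 0.2749]
   [223. 236.] [0.4455 0.2664]
white ((240.0, 205.5), (57.0, 30.0), 90.0)
   [225. 177.] [0.4333 0.3136]
   [255. 177.] [0.4553 0.3206]
   [255. 234.] [0.4696 0.2758]
   [225. 234.] [0.4465 0.2685]
slide 0.73 [239.6, 188.9] [0.4464 0.3078 0.002 ]
```

View pics/w8.png

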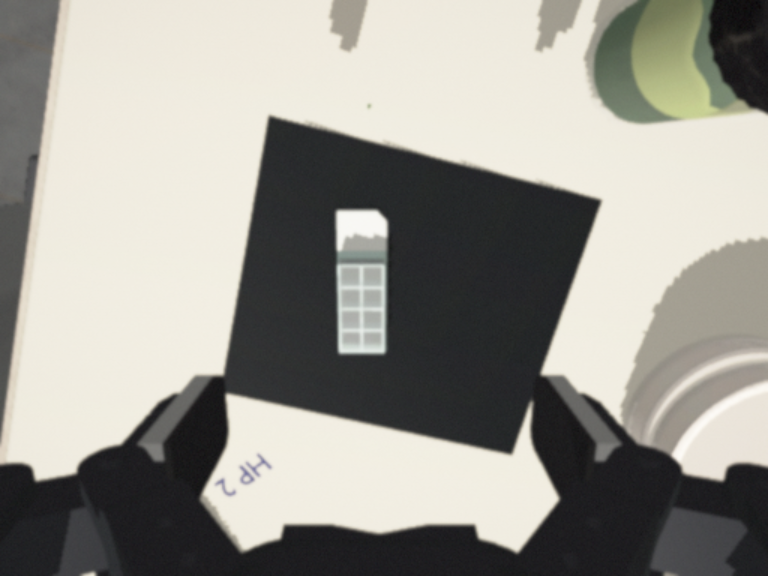

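The picture shows the slide upright in the image: frosted end up at px (241,150), clipped corner at upper right, wells at px (241,205). The tool's yaw already matches the slide's. I'll descend so the fingertips stop about 5 mm above the glass underside, then close on the wells.

>>> {"method": "jog_arm", "body": {"rows": "0.085,-0.0055,-0.0086,0.04,0,0,0;0.085,-0.0055,-0.0086,0.075,0,0,0;0.085,-0.0055,-0.0086,0.1,0,0,0;0.085,-0.0055,-0.0086,0.111,0,0,0;0.06,-0.0055,-0.0086,0.111,0,0,0;0.045,-0.0055,-0.0086,0.111,0,0,0;0.045,-0.0055,-0.0086,0.111,0,0,0;0.035,-0.0055,-0.0086,0.111,0,0,0;0.035,-0.0055,-0.0086,0.111,0,0,0", "grip_force": 25}}

```text
t: 13.3
tool_pos: [0.4511, 0.3014, 0.0174]
tool_rot: [1.852, 2.536, 0.005]
contact_force: [-0.6, 0.2, 0.8]
opening: 0.035
grip_force: 0.0
```

```bash
python3 - <<'E'
from h import *
ctrl.find_in('wrist','marker'); o=ctrl.get_obs(); print(o['tool_pos'],yaw()[0],o['opening'],o['contact_force'])
E
```

```text
[0.4508 0.3013 0.017 ] 1.8798003455225343 0.034926102373593136 [-0.0938  0.0162  0.3799]
```

>>> {"method": "jog_arm", "body": {"rows": "0.026,0,0,0.001,0,0,0;0.015,0,0,0.001,0,0,0;0.015,0,0,0.001,0,0,0;0.015,0,0,0.001,0,0,0;0.015,0,0,0.001,0,0,0", "grip_force": 25}}

```text
t: 13.77
tool_pos: [0.4503, 0.301, 0.0152]
tool_rot: [1.853, 2.536, 0.002]
contact_force: [-0.2, -0.6, 5.3]
opening: 0.0222
grip_force: 25.5
```

```bash
python3 - <<'E'
from h import *
o=ctrl.get_obs(); print(o['tool_pos'],yaw()[1],o['contact_force'])
E
```

```text
[0.4503 0.301  0.0152] [[-0.3041  0.9526  0.0014]
 [ 0.9526  0.3041  0.0007]
 [ 0.0002  0.0015 -1.    ]] [-0.1999 -0.5716  5.2937]
```

>>> {"method": "jog_arm", "body": {"rows": "0.015,0,0,-0.01,0,0,0;0.015,0,0,-0.03,0,0,0;0.015,0,0,-0.06,0,0,0.1;0.015,-0.03,-0.01,-0.085,0,0,0.22;0.015,-0.06,-0.02,-0.085,0,0,0.34;0.015,-0.09,-0.03,-0.085,0,0,0.46;0.015,-0.12,-0.045,-0.085,0,0,0.58;0.015,-0.15,-0.06,-0.085,0,0,0.7;0.015,-0.18,-0.07,-0.085,0,0,0.82;0.015,-0.21,-0.08,-0.085,0,0,0.94;0.015,-0.24,-0.09,-0.085,0,0,1.06;0.015,-0.27,-0.1,-0.085,0,0,1.18;0.015,-0.29,-0.11,-0.085,0,0,1.3;0.015,-0.3055,-0.115,-0.085,0,0,1.42;0.015,-0.3055,-0.115,-0.085,0,0,1.54;0.015,-0.3055,-0.115,-0.085,0,0,1.665;0.015,-0.3055,-0.115,-0.085,0,0,1.665;0.015,-0.3055,-0.115,-0.085,0,0,1.665;0.015,-0.3055,-0.115,-0.085,0,0,1.665"}}

```text
t: 15.35
tool_pos: [0.4327, -0.0251, 0.0992]
tool_rot: [-3.123, -0.341, 0.001]
contact_force: [-0.2, -0.1, 0.6]
opening: 0.0222
grip_force: 24.8
```

```bash
cat > e.py <<'E'
from h import *
for i in range(3): ctrl.find_in('wrist','marker')
c=cam('wrist'); o=ctrl.get_obs(); im=ctrl.get_image('wrist'); print(o['tool_pos'],yaw()[0],yaw()[1][:,2],o['opening'],o['contact_force'])
np.save('last.npy',im)
M=yaw()[1]; P=o['tool_pos']
def tool(uv,z): return M.T@(px2w('wrist',uv,z,c)-P)
for k,z in (('throat',.045),('frosted_end',P[2]-.0132+.002),('slide',P[2]-.0132)):
  for r in ctrl.tip_of('wrist',k)[:2]: print(k,round(r['p'],2),np.round(r['xy'],1),'world',px2w('wrist',r['xy'],z,c)[:2],'tool',tool(r['xy'],z)[:2])
for k in ('slide','labeller'):
  for r in ctrl.cut_out('wrist',k)[:1]:
    print(k,r['p'],r['extent']); np.save('m_%s.npy'%k,r['mask'])
print('pred end corners',[w2px('wrist',P+M@[.046,s*.0125,.0132-.002],c) for s in(-1,1)])
E
python3 e.py
```

```text
[ 0.4329 -0.0251  0.0992] 0.21632046191730586 [-0.0001 -0.     -1.    ] 0.02222140945073181 [0.4335 0.272  0.4758]
throat 0.9 [258.9  92.1] world [ 0.5046 -0.0118] tool [0.073  0.0025]
frosted_end 0.92 [254.2 180.2] world [ 0.4671 -0.0174] tool [ 0.035  -0.0001]
frosted_end 0.35 [ 60.4 166. ] world [0.4552 0.0658] tool [ 0.0413 -0.0839]
slide 0.63 [256.5 240. ] world [ 0.439  -0.0248] tool [0.0061 0.001 ]
slide 0.75 [223.6, 160.1, 284.2, 320.8]
labeller 0.59 [139.9, 0.0, 512.0, 98.6]
pred end corners [array([225.3206, 155.2306]), array([283.6419, 155.2607])]
```

```bash
python3 - <<'E'
from h import *
c=cam('wrist'); P=ctrl.get_obs()['tool_pos']; M=yaw()[1]; im=np.load('last.npy'); L=np.load('m_labeller.npy'); S=np.load('m_slide.npy')
def tool(uv,z): return (M.T@(px2w('wrist',uv,z,c)-P))[:2]
cols=np.arange(150,505,12); rows=[np.where(L[:,u])[0].max() if L[:,u].any() else -1 for u in cols]
print(list(zip(cols,rows)))
zs=P[2]-.0132+.002
for v in range(162,215,5):
    w=np.where(S[v])[0]; print(v,w.min(),w.max(),tool((w.min(),v),zs),tool((w.max()+1,v),zs))
# row profile across the throat region
g=im.astype(int)
for v in (60,72,84,92,100): print(v,[tuple(g[v,u]) for u in range(190,330,8)])
E
```

```text
[(np.int64(150), np.int64(83)), (np.int64(162), np.int64(88)), (np.int64(174), np.int64(88)), (np.int64(186), np.int64(88)), (np.int64(198), np.int64(90)), (np.int64(210), np.int64(90)), (np.int64(222), np.int64(89)), (np.int64(234), np.int64(89)), (np.int64(246), np.int64(90)), (np.int64(258), np.int64(91)), (np.int64(270), np.int64(90)), (np.int64(282), np.int64(90)), (np.int64(294), np.int64(91)), (np.int64(306), np.int64(91)), (np.int64(318), np.int64(92)), (np.int64(330), np.int64(91)), (np.int64(342), np.int64(93)), (np.int64(354), np.int64(94)), (np.int64(366), np.int64(93)), (np.int64(378), np.int64(93)), (np.int64(390), np.int64(93)), (np.int64(402), np.int64(94)), (np.int64(414), np.int64(95)), (np.int64(426), np.int64(94)), (np.int64(438), np.int64(94)), (np.int64(450), np.int64(95)), (np.int64(462), np.int64(95)), (np.int64(474), np.int64(96)), (np.int64(486), np.int64(95)), (np.int64(498), np.int64(95))]
162 223 274 [ 0.0431 -0.0135] [0.0431 0.0089]
167 224 279 [ 0.0409 -0.0132] [0.0409 0.0111]
172 224 282 [ 0.0387 -0.0132] [0.0387 0.0124]
177 224 281 [ 0.0365 -0.0133] [
[... 3834 characters left out ...]
int64(176), np.int64(170), np.int64(156)), (np.int64(175), np.int64(169), np.int64(156)), (np.int64(174), np.int64(169), np.int64(156)), (np.int64(175), np.int64(170), np.int64(156)), (np.int64(176), np.int64(170), np.int64(156)), (np.int64(175), np.int64(170), np.int64(155)), (np.int64(175), np.int64(169), np.int64(155)), (np.int64(175), np.int64(170), np.int64(155)), (np.int64(176), np.int64(170), np.int64(156)), (np.int64(176), np.int64(172), np.int64(156)), (np.int64(175), np.int64(169), np.int64(155)), (np.int64(175), np.int64(171), np.int64(156)), (np.int64(175), np.int64(170), np.int64(155)), (np.int64(175), np.int64(171), np.int64(156)), (np.int64(177), np.int64(172), np.int64(156))]
```

>>> {"method": "jog_arm", "body": {"rows": "0.015,0.01,0.003,0.015,0,0,0.01;0.015,0.012,0.003,0.03,0,0,0.01;0.015,0.012,0.003,0.038,0,0,0.01;0.015,0.012,0.003,0.038,0,0,0.01;0.015,0.012,0.003,0.038,0,0,0.01;0.015,0.012,0.003,0.038,0,0,0.01"}}

```text
t: 16.3
tool_pos: [0.4456, -0.0258, 0.0619]
tool_rot: [3.125, 0.321, 0.001]
contact_force: [0.3, -0.5, -0.5]
opening: 0.0222
grip_force: 24.8
```

```bash
python3 e.py; python3 - <<'E'
from h import *
im=np.load('last.npy').astype(int); c=cam('wrist'); P=ctrl.get_obs()['tool_pos']; M=yaw()[1]
hsv=cv2.cvtColor(im.astype(np.uint8),cv2.COLOR_RGB2HSV)
for v in range(0,100,6):
    print(v,[int(x) for x in im[v,150:350:8].mean(1)], [int(x) for x in np.where(hsv[v,150:350,1]>45)[0][[0,-1]]+150] if (hsv[v,150:350,1]>45).any() else '')
E
```

```text
[ 0.4459 -0.0259  0.0622] 0.20482014966117154 [ 0.0015 -0.0004 -1.    ] 0.02222060149383026 [-0.0701 -0.6598 -0.784 ]
throat 0.66 [243.9 118.2] world [ 0.5049 -0.0089] tool [ 0.0612 -0.0046]
frosted_end 0.66 [252.6 180. ] world [ 0.4801 -0.0179] tool [ 0.0351 -0.0008]
slide 0.56 [250.9 239.9] world [ 0.4515 -0.0231] tool [ 0.0061 -0.0016]
slide 0.83 [222.6, 160.3, 283.5, 322.3]
labeller 0.83 [103.5, 0.0, 510.0, 120.8]
pred end corners [array([225.2916, 155.2204]), array([283.6109, 155.2298])]
0 [82, 82, 62, 63, 68, 67, 69, 71, 75, 73, 75, 74, 81, 80, 79, 80, 78, 81, 82, 81, 82, 83, 83, 85, 85] 
6 [79, 75, 67, 30, 35, 36, 37, 35, 37, 39, 36, 40, 39, 39, 41, 38, 41, 41, 42, 42, 42, 44, 80, 81, 83] 
12 [74, 74, 73, 32, 30, 29, 20, 28, 27, 29, 27, 28, 24, 29, 29, 25, 29, 26, 28, 23, 24, 37, 80, 80, 77] [200, 264]
18 [83, 83, 76, 75, 38, 40, 39, 35, 31, 33, 31, 31, 29, 30, 26, 30, 30, 29, 26, 27, 27, 64, 101, 101, 103] 
24 [140, 140, 139, 140, 140, 
[... 1068 characters left out ...]
, 129, 150] [227, 266]
72 [144, 153, 141, 141, 140, 140, 140, 138, 140, 142, 141, 141, 141, 143, 143, 143, 143, 138, 144, 141, 140, 143, 141, 150, 157] [227, 266]
78 [135, 127, 141, 142, 141, 141, 140, 139, 142, 141, 142, 144, 141, 142, 142, 143, 141, 139, 143, 143, 140, 142, 142, 129, 146] [227, 265]
84 [141, 141, 142, 141, 140, 142, 142, 139, 142, 141, 140, 140, 140, 139, 141, 144, 143, 140, 144, 144, 143, 143, 143, 142, 142] [248, 257]
90 [130, 128, 139, 134, 137, 154, 153, 154, 155, 155, 153, 155, 154, 155, 154, 155, 156, 153, 154, 155, 150, 142, 141, 140, 146] 
96 [168, 103, 102, 102, 93, 133, 131, 129, 129, 132, 131, 131, 131, 133, 132, 131, 131, 131, 133, 134, 128, 151, 155, 150, 162]
```

```bash
python3 - <<'E'
from h import *
im=np.load('last.npy').astype(int).mean(2)
for v in (88,92,96,100,104,108,112,116):
    print(v,'L',[int(x) for x in im[v,150:216:3]],'R',[int(x) for x in im[v,290:356:3]])
E
```

```text
88 L [139, 140, 140, 142, 148, 149, 145, 142, 142, 141, 140, 147, 147, 148, 148, 145, 145, 146, 146, 144, 144, 146] R [146, 144, 144, 142, 145, 145, 148, 143, 141, 143, 140, 142, 141, 142, 140, 143, 140, 142, 141, 145, 155, 159]
92 L [97, 98, 94, 91, 90, 89, 90, 90, 89, 86, 88, 125, 135, 136, 134, 135, 135, 135, 134, 134, 136, 137] R [146, 145, 145, 144, 145, 146, 150, 131, 124, 124, 123, 122, 117, 116, 118, 119, 120, 127, 128, 129, 132, 159]
96 L [168, 107, 102, 102, 101, 104, 101, 102, 102, 67, 56, 120, 134, 133, 133, 134, 131, 132, 128, 131, 131, 131] R [130, 133, 134, 133, 134, 142, 146, 109, 86, 131, 160, 161, 155, 153, 134, 160, 163, 162, 162, 163, 160, 173]
100 L [154, 103, 101, 100, 104, 101, 101, 102, 104, 77, 61, 124, 133, 133, 134, 132, 131, 129, 130, 130, 131, 128] R [128, 129, 133, 133, 134, 145, 147, 116, 97, 154, 177, 178, 177, 177, 177, 179, 176, 177, 177, 176, 177, 178]
104 L [123, 113, 95, 96, 99, 97, 98, 98, 93, 61, 65, 126, 134, 133, 135, 132, 127, 132, 131, 132, 131, 132] R [131, 130, 132, 133, 137, 145, 146, 118, 109, 149, 167, 168, 166, 168, 169, 169, 169, 169, 169, 170, 169, 169]
108 L [149, 135, 93, 92, 91, 91, 92, 91, 68, 63, 62, 107, 118, 124, 120, 115, 115, 124, 124, 122, 122, 123] R [122, 122, 120, 121, 131, 135, 136, 116, 113, 111, 150, 157, 156, 158, 156, 156, 156, 156, 156, 157, 158, 157]
112 L [121, 118, 102, 83, 85, 85, 85, 90, 84, 79, 93, 91, 100, 103, 101, 84, 94, 95, 94, 93, 95, 97] R [76, 75, 75, 73, 96, 105, 109, 107, 108, 107, 129, 133, 134, 134, 135, 134, 134, 136, 133, 134, 137, 135]
116 L [165, 166, 162, 164, 166, 164, 167, 166, 166, 164, 130, 93, 97, 101, 90, 134, 140, 139, 140, 140, 134, 131] R [101, 105, 117, 96, 64, 95, 100, 102, 126, 151, 153, 154, 153, 150, 150, 151, 151, 134, 104, 93, 93, 97]
```

Both the throat housing (columns 182–310) and the orange part (227–266) are centred on column 246.5, while the slide is on column 253. The slide needs to shift -2.7 mm along tool y. Yaw is aligned. I'll correct and advance to the mouth.

>>> {"method": "jog_arm", "body": {"rows": "0.015,0,-0.0027,0.001,0,0,0;0.015,0.005,-0.0027,0.001,0,0,0;0.015,0.01,-0.0027,0.001,0,0,0;0.015,0.013,-0.0027,0.001,0,0,0;0.015,0.013,-0.0027,0.001,0,0,0;0.015,0.013,-0.0027,0.001,0,0,0;0.015,0.013,-0.0027,0.001,0,0,0"}}

```text
t: 17.33
tool_pos: [0.4575, -0.0204, 0.0602]
tool_rot: [-3.125, -0.321, 0.001]
contact_force: [-1.1, 0.1, -0.5]
opening: 0.0223
grip_force: 24.8
```

```bash
python3 e.py; python3 - <<'E'
from h import *
im=np.load('last.npy'); hsv=cv2.cvtColor(im,cv2.COLOR_RGB2HSV); g=im.astype(int).mean(2)
for v in (54,70,90): print(v,[int(x) for x in np.where(hsv[v,150:350,1]>45)[0][[0,-1]]+150])
for v in (118,124,130,136,142): print(v,'L',[int(x) for x in g[v,165:216:3]],'R',[int(x) for x in g[v,285:336:3]])
S=np.load('m_slide.npy')
for v in (165,175,185,200): w=np.where(S[v])[0]; print(v,w.min(),w.max())
E
```

```text
[ 0.4574 -0.0204  0.0602] 0.20472812074811925 [-0.0001  0.     -1.    ] 0.02247411263061963 [-0.1234  0.3441 -0.7357]
throat 0.61 [253.5 141.9] world [ 0.5074 -0.0096] tool [ 0.0512 -0.0004]
frosted_end 0.68 [252.3 182.2] world [ 0.4906 -0.0126] tool [ 0.0341 -0.0009]
slide 0.86 [251.6 239.2] world [ 0.4634 -0.0179] tool [ 0.0064 -0.0013]
slide 0.78 [225.8, 161.7, 283.1, 319.3]
labeller 0.89 [87.3, 0.0, 511.2, 153.3]
pred end corners [array([225.2949, 155.217 ]), array([283.6175, 155.2286])]Traceback (most recent call last):
  File "<stdin>", line 3, in <module>
IndexError: index 0 is out of bounds for axis 0 with size 0
```

Aligned now: the throat is at tool y -0.4 mm and the frosted end at -0.9 mm. I'll enter slowly.

>>> {"method": "jog_arm", "body": {"rows": "0.015,0.003,0.0003,0,0,0,0;0.015,0.006,0.0003,0,0,0,0;0.015,0.009,0.0003,0,0,0,0;0.015,0.012,0.0003,0,0,0,0;0.015,0.015,0.0003,0,0,0,0;0.015,0.015,0.0003,0,0,0,0;0.015,0.015,0.0003,0,0,0,0"}}

```text
t: 18.37
tool_pos: [0.4724, -0.0176, 0.0603]
tool_rot: [-3.125, -0.321, 0.0]
contact_force: [0.2, -0.2, 0.2]
opening: 0.0224
grip_force: 24.8
```

>>> {"method": "jog_arm", "body": {"rows": "0.015,0.002,0,0,0,0,0;0.015,0.004,0,0,0,0,0;0.015,0.005,0,0,0,0,0;0.015,0.005,0,0,0,0,0;0.015,0.005,0,0,0,0,0"}}

```text
t: 18.78
tool_pos: [0.4768, -0.0166, 0.0601]
tool_rot: [-3.125, -0.321, 0.001]
contact_force: [-1.3, -0.8, 0.2]
opening: 0.022
grip_force: 24.8
```

>>> {"method": "jog_arm", "body": {"rows": "0.015,0.001,0,0,0,0,0;0.015,0.002,0,0,0,0,0;0.015,0.003,0,0,0,0,0;0.015,0.004,0,0,0,0,0;0.015,0.004,0,0,0,0,0;0.015,0.004,0,0,0,0,0"}}

```text
t: 19.28
tool_pos: [0.4808, -0.0158, 0.0601]
tool_rot: [-3.125, -0.321, 0.001]
contact_force: [-3.9, -0.3, 1.3]
opening: 0.0221
grip_force: 24.9
```

>>> {"method": "jog_arm", "body": {"rows": "0.015,0.001,0,0,0,0,0;0.015,0.002,0,0,0,0,0;0.015,0.003,0,0,0,0,0;0.015,0.003,0,0,0,0,0;0.015,0.003,0,0,0,0,0"}}

```text
t: 19.7
tool_pos: [0.4833, -0.0153, 0.06]
tool_rot: [3.125, 0.321, -0.004]
contact_force: [-6.9, -1.3, 1.9]
opening: 0.0221
grip_force: 25.1
```

>>> {"method": "jog_arm", "body": {"rows": "0.015,0.001,0,0,0,0,0;0.015,0.0015,0,0,0,0,0;0.015,0.0015,0,0,0,0,0;0.015,0.0015,0,0,0,0,0;0.015,0.0015,0,0,0,0,0", "grip_force": 40}}

```text
t: 20.12
tool_pos: [0.4835, -0.0152, 0.0596]
tool_rot: [3.125, 0.322, -0.009]
contact_force: [-9.4, -2.6, 2.7]
opening: 0.0212
grip_force: 44.1
```

```bash
python3 - <<'E'
from h import *
import time
for i in range(3): ctrl.find_in('wrist','marker'); o=ctrl.get_obs(); print(o['tool_pos'],o['contact_force'],o['wrist_torque'],yaw()[1][:,2])
c=cam('wrist'); M=yaw()[1]; P=o['tool_pos']; ctrl.get_image('wrist')
for r in ctrl.tip_of('wrist','slide')[:1]: print('slide',r['p'],M.T@(px2w('wrist',r['xy'],P[2]-.0132,c)-P))
for r in ctrl.cut_out('wrist','slide')[:1]: print(r['p'],r['extent'])
E
```

```text
[ 0.4835 -0.0152  0.0596] [-9.4484 -3.2486  3.5983] [-0.4817  1.5526 -0.0114] [-0.0057 -0.0007 -1.    ]
[ 0.4835 -0.0152  0.0596] [-9.8591 -3.1337  2.9871] [-0.4624  1.6381 -0.0701] [-0.0058 -0.0007 -1.    ]
[ 0.4835 -0.0152  0.0596] [-10.9058  -3.0602   3.4726] [-0.4925  1.5142 -0.0225] [-0.0057 -0.0008 -1.    ]
slide 0.87 [ 0.0069 -0.0007  0.0132]
0.96 [224.9, 207.0, 283.5, 320.7]
```

```bash
python3 -c "
from station import ctrl
print(ctrl.finish_job())"
```

```text
the job is handed in; nothing more can be done
None
```

The label roll is on the spindle, down on the flange and released. The slide is held level in the throat, frosted end first and label face up. The orange stop appears pushed right back: motion blocked at about 10 N after roughly 8 mm of travel, though I did not see the stop itself. The job was handed in at about 20 s.

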